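Set the card terminal for the cashier

ROBOT

A 6-joint arm with a two-finger parallel gripper is mounted at the origin on a cart in front of the work surface, level with it; the furniture and walls round the work are solid. World frame = base frame: x ahead of the robot, y to its left, z up, the work surface at z = 0. Lengths are in mm, angles in rad, forces in N, time in s.
With the tool pointing down it reaches from about 250 to 850 mm from the base axis. Payload 12.5 kg.
Tool frame: the origin (TCP) lies between the finger pads; the fingertips stand 22 mm ahead of it and the grasp point (between the pads) lies 3 mm ahead of it; x points along the fingers, y is the direction in which the jaws open and shut, and the axes are right-handed (so a half turn about x gives the same grasp; the last joint's range is limited). The gripper opens to 93 mm and grips with 3 to 60 N. Pads are 15 mm wide; open, the fingers measure 128 mm over their backs; the gripper's body (75 mm by 188 mm) begins 65 mm behind the grasp point.
Start: joints at [1.056, 0.351, 1.652, -0, 1.139, -0.085], TCP at [229.147, 499.976, 240.633] pointing down, gripper open.
Joint ranges: [-2.75, 2.75], [-0.79, 2.1], [0.01, 2.65], [-1.57, 4.71], [0.07, 3.14], [-2.87, 2.87]. Speed limits (rad/s): [2.22, 2.22, 2.79, 3.14, 3.14, 3.14].

INTERFACE

Orientations are given as a unit quaternion [x, y, z, w].
In Python, from workcell import sensors, imaging, bot, finder gives the robot as it stands. The module is installed in compiled form; this text tells all that it offers.
- The arm moves only by the tool play_rows, never from a script. Its argument "plan" is one flat list of numbers, 7 for each row, row after row: the turn, a rotation vector about the tool's x, y, z in degrees, then the shift along the tool's x, y, z in cm, then the closure, from -1 (fully open) to 1 (shut). In form: [rx, ry, rz, tx, ty, tz, hand, rx, ry, rz, tx, ty, tz, hand, ...]. A call has exactly 8 rows; each row is the pose to reach, as a shift and turn from the pose commanded when the call began, along the tool's axes at that moment; what a row does not reach only later rows make up. A row lasts 1/8 s, in which the tool goes at most 62.5 mm and 10.7 degrees, less where a joint would pass 70% of its speed; a pose out of reach is approached as far as the arm can. A call with a gripper value outside its range is refused whole. The fingers move at their own pace and stop on an object; "grip_force" is the grip in N (left out, the last holds). Time passes only in rows, so rows that repeat a pose let the fingers close, or fill a call up. It gives the time, the measured TCP pose, the force and the opening at its end, in the units of the state.
- sensors.get_obs(): the state, without advancing time (a new reading comes with each control period).
- imaging.grab_frame(name): name is "scene" or "top" or "wrist"; returns a dict with "pixels" (420x560x3 uint8, blue, green, red), "intrinsics" (3x3 intrinsics, pixels), "R" (3x3) and "t" (3): a world point X has camera coordinates R X + t. Camera axes: x right, y down, z forward; pixel columns grow to the right and rows downward; lengths in mm; the calibration is good to about 2 mm. The wrist camera is an equidistant fisheye: a pixel r from the principal point sees the ray r / f radians off the axis. A picture is of the moment at which its call begins. There is no depth.
- bot.close_job(): hands the job in, once; it reports no verdict.
Trained networks look in a picture, given as the dict that the camera call returned (one of the last four; its "shot" number tells which), for a name from the list of things; names that differ only in an ending like _2 or _b are one class to them, and where a whole thing is asked for, a point or a joint stands for the part that bears it (a point fixed in the world has none). Each returns a list of dicts, best first, with "p" (0 to 1); they miss things now and then, are a little off and sometimes report something else, mostly with a low value. They report only what shows in the picture. A call takes as long as a camera call.
- finder.masks_of(picture, query): "region" (420x560 bool, what is visible of it) and "box" ([left, top, right, bottom] in pixels, round what is visible of it).
- finder.spot_point(picture, query): "centre" ([column, row] in pixels: a listed point, or the origin of a listed thing).
The state is a dict: "time": time; "joint_pos": joint angles; "joint_velocities": joint speeds; "joint_torque": joint torques, N m; "position": TCP position; "tcp_rot": TCP orientation; "contact_force": force on the tool from outside, world axes, zero at the start; "wrist_torque": the same for the moment, N m; "finger_gap": finger opening in mm.
Only numpy, scipy, OpenCV 4.12 (cv2) and the standard library are available. Lean on these libraries where they do the work, as an engineer would, in place of code of your own. Each camera call takes 0.05 s, during which the arm holds its last target. There are 200 camera calls.

TASK

The last guest left the card terminal (the narrow one with keys, on a swivel stand) twisted to one side and lying nearly flat. Turn it on its stand so that its screen points straight at the front edge of the counter, square to that edge, and raise it until it leans back 30 degrees from upright. Leave the guest display (the wide screen without keys) on the other stand as it is set.

Things in the scene. Friction and masses are not known exactly. Their poses are not given: they have to be found in the camera images.
- terminal_grip (a point): Place to hold on the card terminal: a grey slab 56 wide, 150 long, 18 thick (mm), small dark screen on the upper half, twelve white keys below. Its plain long sides (56 apart) can be pinched. Point at mid-width and mid-thickness, 33 below the slab's upper end. Axes: y across the width, z along the slab to its upper end, -x out of the screen.
- terminal_hinge (a point): The terminal's tilt hinge, 125 mm above the counter on a slim post (24 across) with a round foot (124 across, 18 high) fixed to the counter. It lies on the swivel's vertical axis and does not move; its axes are the world's. In the slab's axes the holding point is +72 mm in z and -22 mm in x from here; the slab spans z -45 to +105.
- terminal_swivel (a joint): Turn of the terminal about the vertical axis, rad, anticlockwise from above positive; 0 = screen points straight to the front edge of the counter (world -x, the robot's side), negative = toward the robot's left. Friction 0.15 N m: it stays where it is left.
- terminal_tilt (a joint): Lean of the terminal, rad: 0 = upright, 1.57 = flat with the screen up (range 0 to 1.45); 30 degrees is 0.524. Leaning back, the upper end goes away from the side that the screen faces. Friction 0.2 N m: it stays where it is left.
- display_corner (a point): An upper corner of the guest display, which must stay as it is: a slab 165 wide, 112 high, 10 thick (mm), dark screen without keys, on a second stand of the same kind, whose swivel and tilt turn as easily. The corner is 82 mm to the side of its post's axis and at most 215 mm above the counter; axes as for the terminal.

How it is judged (in metres and radians):
At the end, for the whole second after the job is handed in: The terminal is at rest with its screen within 12 degrees of square to the front edge of the counter (swivel 0) and leaning back 30 degrees from upright, within 12 degrees; the display's corner is within 30 mm of where it was (value of joint terminal_swivel between -0.21 and 0.21 rad and value of joint terminal_tilt between 0.314 and 0.734 rad and velocity of joint terminal_swivel between -0.05 and 0.05 rad/s and velocity of joint terminal_tilt between -0.05 and 0.05 rad/s and distance of display_corner from where it was at the start of the episode below 0.03 m); the robot touches nothing.
It fails at once if the guest display is turned, tilted or pushed (its corner moves more than 30 mm) (distance of display_corner from where it was at the start of the episode above 0.03 m).
It also fails if it takes over 38 s, if anything falls off the work surface, if the arm or the gripper's body presses on something with over 40 N, if the wrist force passes 120 N, or if a joint passes its speed limit or range.

## Working session

There is one attempt and no reset: what is moved stays moved. The work goes in short steps, Python scripts to look and compute and a tool call to move; the robot and the scene stay as the last step left them, time stands still between calls to the robot, and variables do not carry over. Pictures are saved under pics/ and viewed, about 8 in all and at most 12, crops included, and the job is handed in when it is done.

Besides the shell and the picture viewer there is one more tool, called after "Request:" by a JSON object that holds its "op" and its "data". play_rows: Moves the arm, as the interface text tells. Its arguments: {"type":"object","properties":{"plan":{"type":"array","items":{"type":"number"}},"grip_force":{"type":"number"}},"required":["plan"]}

```bash
mkdir -p pics
cat > h.py <<'E'
import numpy as np, cv2
from workcell import sensors, imaging, bot, finder
def ray(f,px):
    K=f["intrinsics"];R=np.array(f["R"]);t=np.array(f["t"])
    d=np.linalg.solve(K,[px[0],px[1],1.]);d=R.T@d
    return -R.T@t, d/np.linalg.norm(d)
def proj(f,X):
    c=np.array(f["R"])@np.array(X,float)+f["t"];p=np.array(f["intrinsics"])@c;return p[:2]/p[2]
def meet(a,b):
    A=[];B=[]
    for o,d in (a,b):
        P=np.eye(3)-np.outer(d,d);A.append(P);B.append(P@o)
    return np.linalg.lstsq(np.vstack(A),np.hstack(B),rcond=None)[0]
E
python3 - <<'E'
from h import *
fs={}
for n in("scene","top"):
    f=imaging.grab_frame(n);fs[n]=f;cv2.imwrite(f"pics/{n}0.png",f["pixels"])
    print(n,"cam",-np.array(f["R"]).T@f["t"])
    for q in("terminal_grip","terminal_hinge","display_corner"):
        print(n,q,[(np.round(r["centre"],1),round(r["p"],2)) for r in finder.spot_point(f,q)][:3])
for q in("terminal_grip","terminal_hinge","display_corner"):
    try: print(q,meet(*[ray(fs[n],finder.spot_point(fs[n],q)[0]["centre"]) for n in fs]))
    except Exception as e: print(e)
print(sensors.get_obs())
E
```

```text
scene cam [ -58.22598445 -297.79933735  732.07037388]
scene terminal_grip [(array([255.1, 193.7]), 0.94)]
scene terminal_hinge [(array([234.7, 213.3]), 0.9)]
scene display_corner [(array([385.6, 228.7]), 0.83)]
top cam [ 381.63209379   72.89504263 1036.9761847 ]
top terminal_grip [(array([218.4, 189. ]), 0.74)]
top terminal_hinge [(array([202.2, 221.4]), 0.77)]
top display_corner [(array([385.2, 185. ]), 0.72)]
terminal_grip [550.15614469 178.65513007 159.89585501]
terminal_hinge [494.30559045 207.38926112 123.17304122]
display_corner [ 558.95411525 -139.7859355   202.95148154]
{'time': 0.7, 'joint_pos': array([ 1.05640886e+00,  3.50695292e-01,  1.65183260e+00, -2.45699353e-05,
        1.13910465e+00, -8.46021118e-02]), 'joint_velocities': array([ 0.00015256, -0.00078078,  0.00062878,  0.00177143,  0.00028606,
       -0.00232832]), 'joint_torque': array([ 1.49185926e-03, -4.97168970e+01, -2.85453039e+01,  6.99892198e-02,
        2.19637557e-02, -3.40856764e-05]), 'position': array([229.13927557, 499.96097267, 240.62273189]), 'tcp_rot': array([ 0.15076592,  0.69084022, -0.15079752,  0.69084697]), 'contact_force': array([ 0.70998004, -1.00709934,  0.1700346 ]), 'wrist_torque': array([-0.0024215 , -0.02200334, -0.0172759 ]), 'finger_gap': 92.92102093549455}
```

View pics/scene0.png

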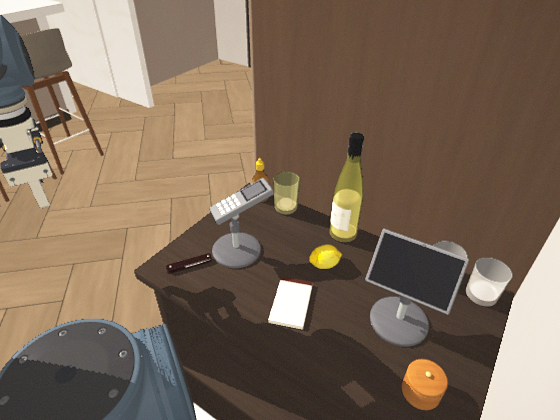

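View pics/top0.png

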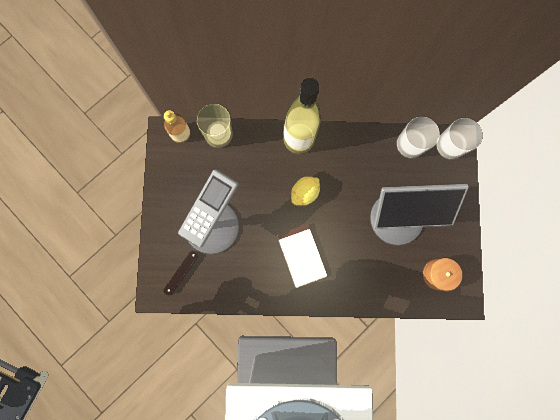

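The top view shows the terminal over its foot near (210,228), with its upper end toward (225,178), away from the robot and to its right. The display is at (420,210). The network points agree with both pictures. I'll refine the pose with a silhouette fit and then compute the approach.

```bash
cat >> h.py <<'E'
from scipy.optimize import minimize
from scipy.spatial.transform import Rotation as Ro
def slabR(s,l): return Ro.from_euler("z",s)*Ro.from_euler("y",l)
def hull(f,hx,hy,s,l):
    P=[[x,y,z] for x in(-31,-13) for y in(-28,28) for z in(-45,105)]
    W=slabR(s,l).apply(P)+[hx,hy,125]
    m=np.zeros((420,560),np.uint8)
    q=np.array([proj(f,w) for w in W]);cv2.fillConvexPoly(m,cv2.convexHull((q*16).astype(np.int32)),1,shift=4);return m>0
def fit(x0):
    fs=[imaging.grab_frame(n) for n in("scene","top")]
    ms=[finder.masks_of(f,"terminal_grip")[0]["region"] for f in fs]
    def c(x):
        v=0
        for f,m in zip(fs,ms):
            h=hull(f,*x); v+=1-(h&m).sum()/max(1,(h|m).sum())
        return v
    r=min((minimize(c,[x0[0],x0[1],s,l],method="Nelder-Mead",options=dict(initial_simplex=np.array([[x0[0],x0[1],s,l]]+[[x0[0]+6*(i==0),x0[1]+6*(i==1),s+.1*(i==2),l+.1*(i==3)] for i in range(4)]))) for s in(x0[2]-.1,x0[2]+.1) for l in(x0[3]-.1,x0[3]+.1)),key=lambda r:r.fun)
    return r.x,r.fun
def goal(hx,hy,s,l,off,back=0):
    """tool pose with grasp point at grip; approach = slab +x pitched by off toward slab -z; back = retreat"""
    S=slabR(s,l);p=S.apply([-22,0,72])+[hx,hy,125]
    d=S.apply([np.cos(off),0,-np.sin(off)]);y=S.apply([0,1,0])
    return p-d*(3+back),d,y
def delta(g,o=None):
    o=o or sensors.get_obs();p,d,y=g;C=Ro.from_quat(o["tcp_rot"])
    best=min(((C.inv()*Ro.from_matrix(np.c_[d,k*y,np.cross(d,k*y)])).as_rotvec(degrees=True) for k in(1,-1)),key=np.linalg.norm)
    return np.round(np.r_[best,C.inv().apply(p-o["position"])/10],2)
E
python3 - <<'E'
from h import *
x,v=fit([494,207,-.477,1.33]);print(x,v)
np.save("x.npy",x)
print("off for down",np.pi/2-x[3])
off=np.pi/2-x[3]
for b in(100,0): g=goal(*x,off,b);print(b,g,delta(g))
print(Ro.from_quat(sensors.get_obs()["tcp_rot"]).as_matrix().round(3))
E
```

```text
[495.56636351 207.98641264  -0.55496118   1.24906191] 0.14474599860821147
off for down 0.32173441634555555
100 (array([547.70806785, 175.66104988, 271.63844166]), array([ 9.05834528e-17, -8.12540709e-17, -1.00000000e+00]), array([5.26910304e-01, 8.49920897e-01, 2.77555756e-17])) [  7.17   0.    -0.    -3.1  -16.21  42.47]
0 (array([547.70806785, 175.66104988, 171.63844166]), array([ 9.05834528e-17, -8.12540709e-17, -1.00000000e+00]), array([5.26910304e-01, 8.49920897e-01, 2.77555756e-17])) [  7.17   0.    -0.     6.9  -16.21  42.47]
[[ 0.     0.417  0.909]
 [-0.     0.909 -0.417]
 [-1.     0.     0.   ]]
```

Request:
{"op": "play_rows", "data": {"plan": [1,0,0,-0.4,-2,5.2,-1,2,0,0,-0.8,-4,10.5,-1,3,0,0,-1.2,-6.1,16,-1,4,0,0,-1.6,-8.1,21.2,-1,5,0,0,-2,-10.1,26.5,-1,6,0,0,-2.4,-12.2,32,-1,7,0,0,-2.8,-14.2,37.2,-1,7,0,0,-3.1,-16.2,42.5,-1]}}

```text
time: 1.9
position: [549.2, 174.1, 272.0]
tcp_rot: [0.193, 0.68, -0.193, 0.68]
contact_force: [0.5, 1.3, -0.2]
finger_gap: 93.1
```

Run:
```python
from h import *
x=np.load("x.npy");f=imaging.grab_frame("wrist");cv2.imwrite("pics/w1.png",f["pixels"])
K=f["intrinsics"];R=np.array(f["R"]);t=np.array(f["t"])
def fp(X):
    c=R@X+t;th=np.arctan2(np.hypot(c[0],c[1]),c[2]);a=c[:2]/np.hypot(c[0],c[1])*th
    return np.array([K[0,0]*a[0]+K[0,2],K[1,1]*a[1]+K[1,2]])
im=f["pixels"].copy()
for c,col in(((x[2],x[3]),(0,0,255)),((-.477,1.33),(0,255,0))):
    S=slabR(*c)
    q=np.array([fp(S.apply(p)+[x[0],x[1],125]) for p in([-31,-28,-45],[-31,28,-45],[-31,28,105],[-31,-28,105])])
    cv2.polylines(im,[q.astype(int)],True,col,1)
    print(c,"grip px",fp(S.apply([-22,0,72])+[x[0],x[1],125]))
print([(r["centre"],r["p"]) for r in finder.spot_point(f,"terminal_grip")])
cv2.imwrite("pics/w1.png",im);o=sensors.get_obs();print(o["time"],o["position"],o["joint_pos"])
```

```text
(np.float64(-0.5549611773941043), np.float64(1.249061910449341)) grip px [278.82707804 213.35744407]
(-0.477, 1.33) grip px [285.09436464 215.52590111]
[([277.8, 211.9], 0.73)]
2.0 [550.79105165 172.1301329  271.62405256] [ 2.22597187e-01  3.70474558e-01  1.54380141e+00 -8.78480599e-04
  1.22633955e+00 -7.91886010e-01]
```

View pics/w1.png

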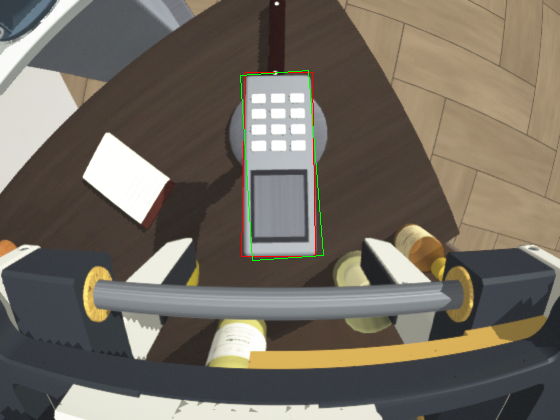

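The red outline (swivel -0.555, lean 1.25) fits the terminal in the wrist view, which is centred near (279,170). I'll descend and pinch.

Request:
{"op": "play_rows", "data": {"plan": [0,0,0,2.5,0,0,-1,0,0,0,5,0,0,-1,0,0,0,7.5,0,0,-1,0,0,0,9,0,0,-1,0,0,0,10.1,0,0,-1,0,0,0,10.1,0,0,-1,0,0,0,10.1,0,0,0,0,0,0,10.1,0,0,0.2], "grip_force": 15}}

```text
time: 3.0
position: [548.3, 175.7, 171.3]
tcp_rot: [0.193, 0.68, -0.192, 0.681]
contact_force: [0.6, 0.2, -0.1]
finger_gap: 77.4
```

Request:
{"op": "play_rows", "data": {"plan": [0,0,0,0,0,0,1,0,0,0,0,0,0,1,0,0,0,0,0,0,1,0,0,0,0,0,0,1,0,0,0,0,0,0,1,0,0,0,0,0,0,1,0,0,0,0,0,0,1,0,0,0,0,0,0,1], "grip_force": 15}}

```text
time: 4.0
position: [548.1, 175.7, 170.7]
tcp_rot: [0.193, 0.68, -0.193, 0.68]
contact_force: [0.2, 0.4, 1.8]
finger_gap: 55.6
```

Run:
```python
from h import *
o=sensors.get_obs();print(o["position"],o["finger_gap"],o["contact_force"],o["wrist_torque"],Ro.from_quat(o["tcp_rot"]).as_matrix().round(3))
# actual grasp -> path. lean from height of grip est., relative to hinge
x=np.load("x.npy")
g0=o["position"]+3*Ro.from_quat(o["tcp_rot"]).apply([1,0,0]);print("grasp",g0)
L0=1.27;s0=np.arctan2(*(x[:2]-g0[:2])[::-1]);s0=np.arctan2(g0[1]-x[1],g0[0]-x[0]);print("s0",s0,"r",np.hypot(*(g0[:2]-x[:2])))
off=np.pi/2-L0
C=Ro.from_quat(o["tcp_rot"])
b=delta(goal(*x[:2],-.555,L0,off),o);print("base",b)
n=16
for i in range(1,n+1):
    u=i/n
    print(i,delta(goal(*x[:2],-.555*(1-u),L0+(.524-L0)*u,off),o)[:6])
```

```text
[548.09067681 175.66019439 170.71832055] 55.56689898957931 [0.19658982 0.35705869 1.79606787] [ 0.0557686  -0.13724948  0.0334144 ] [[ 0.     0.524  0.852]
 [ 0.     0.852 -0.524]
 [-1.     0.     0.   ]]
grasp [548.0915821  175.66039139 167.71832069]
s0 -0.5516937823320718 r 61.67552380984655
base [ 0.18  0.01 -0.01  0.04 -0.02  0.06]
1 [-1.81 -2.66  0.03 -0.25  0.19 -0.16]
2 [-3.8  -5.33  0.17 -0.52  0.38 -0.4 ]
3 [-5.78 -7.99  0.39 -0.79  0.56 -0.66]
4 [ -7.75 -10.66   0.71  -1.04   0.71  -0.94]
5 [ -9.72 -13.31   1.13  -1.28   0.85  -1.23]
6 [-11.67 -15.96   1.63  -1.51   0.96  -1.54]
7 [-13.62 -18.6    2.23  -1.72   1.05  -1.85]
8 [-15.54 -21.22   2.92  -1.92   1.12  -2.18]
9 [-17.45 -23.84   3.71  -2.11   1.17  -2.51]
10 [-19.34 -26.43   4.58  -2.28   1.19  -2.85]
11 [-21.21 -29.02   5.55  -2.43   1.18  -3.19]
12 [-23.05 -31.58   6.61  -2.58   1.15  -3.54]
13 [-24.87 -34.12   7.77  -2.7    1.1   -3.88]
14 [-26.65 -36.65   9.01  -2.81   1.02  -4.23]
15 [-28.41 -39.14  10.35  -2.91   0.91  -4.56]
16 [-30.13 -41.62  11.78  -2.98   0.78  -4.89]
```

Request:
{"op": "play_rows", "data": {"plan": [-1.8,-2.7,0,-0.25,0.2,-0.2,1,-3.8,-5.3,0.2,-0.5,0.4,-0.4,1,-5.8,-8,0.4,-0.8,0.55,-0.65,1,-7.7,-10.7,0.7,-1.05,0.7,-0.95,1,-9.7,-13.3,1.1,-1.3,0.85,-1.25,1,-11.7,-16,1.6,-1.5,0.95,-1.55,1,-13.6,-18.6,2.2,-1.7,1.05,-1.85,1,-15.5,-21.2,2.9,-1.9,1.1,-2.2,1]}}

```text
time: 5.0
position: [534.9, 196.2, 189.4]
tcp_rot: [0.078, 0.558, -0.115, 0.818]
contact_force: [2.5, -4.1, -1.5]
finger_gap: 55.6
```

Run:
```python
from h import *
f=imaging.grab_frame("scene");cv2.imwrite("pics/s2.png",f["pixels"])
o=sensors.get_obs();print(o["position"],o["finger_gap"],o["contact_force"],o["wrist_torque"],o["joint_pos"].round(2))
x=np.load("x.npy");L0=1.27;off=np.pi/2-L0
print("want",goal(*x[:2],-.2775,(L0+.524)/2,off)[0])
for i in range(8,17):
    u=i/16
    print(i,delta(goal(*x[:2],-.555*(1-u),L0+(.524-L0)*u,off),o)[:6])
```

```text
[534.53879298 196.3748875  189.60871339] 55.581446332070584 [ 4.11068601 -3.1052256  -0.69226951] [-0.43427293 -0.46125899 -0.10875733] [ 0.37  0.34  1.86 -0.36  0.67 -0.67]
want [535.42555255 196.63254075 189.91071786]
8 [0.14 0.16 0.02 0.   0.05 0.08]
9 [-1.69 -2.51  0.78 -0.29  0.18 -0.14]
10 [-3.48 -5.18  1.63 -0.56  0.29 -0.37]
11 [-5.24 -7.85  2.57 -0.83  0.38 -0.62]
12 [ -6.96 -10.51   3.59  -1.09   0.45  -0.89]
13 [ -8.64 -13.17   4.69  -1.33   0.49  -1.16]
14 [-10.27 -15.82   5.88  -1.56   0.51  -1.45]
15 [-11.86 -18.46   7.15  -1.78   0.5   -1.74]
16 [-13.4  -21.09   8.49  -1.98   0.46  -2.04]
```

View pics/s2.png

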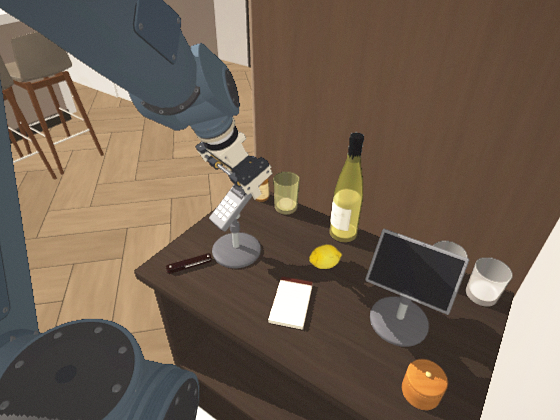

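The terminal, at (232,205), is following the gripper and rising, and the display hasn't moved. q5 is 0.67 with its limit at 0.07, so there's enough left for the second half.

Request:
{"op": "play_rows", "data": {"plan": [-1.7,-2.5,0.8,-0.3,0.15,-0.15,1,-3.5,-5.2,1.6,-0.55,0.25,-0.4,1,-5.2,-7.8,2.6,-0.85,0.35,-0.65,1,-7,-10.5,3.6,-1.1,0.4,-0.95,1,-8.6,-13.2,4.7,-1.35,0.45,-1.2,1,-10.3,-15.8,5.9,-1.55,0.45,-1.5,1,-11.9,-18.5,7.1,-1.8,0.45,-1.8,1,-13.4,-21.1,8.5,-2,0.4,-2.1,1]}}

```text
time: 6.05
position: [509.8, 207.1, 199.9]
tcp_rot: [0.001, 0.402, -0.002, 0.916]
contact_force: [4.2, -6.7, 0.5]
finger_gap: 55.7
```

Run:
```python
from h import *
o=sensors.get_obs();print(o["position"],o["finger_gap"],o["contact_force"],o["wrist_torque"],o["joint_pos"].round(2))
x=np.load("x.npy");L0=1.27;off=np.pi/2-L0
g=goal(*x[:2],0,.524,off);print("want",g,delta(g,o));print(Ro.from_quat(o["tcp_rot"]).as_matrix().round(3))
print(fit([x[0],x[1],0,.524]))
f=imaging.grab_frame("top");cv2.imwrite("pics/t3.png",f["pixels"])
```

```text
[509.83651829 207.06735311 199.86518325] 55.73331619255231 [ 4.17179483 -6.71142231  0.50337868] [-1.16243188 -0.21776571 -0.83838962] [ 0.43  0.25  2.13 -1.33  0.3   0.08]
want (array([510.50711493, 207.98641264, 200.55025213]), array([ 0.67870656,  0.        , -0.73440956]), array([0., 1., 0.])) [-0.19 -0.19  0.11 -0.01  0.09  0.1 ]
[[ 0.676  0.004  0.737]
 [-0.002  1.    -0.003]
 [-0.737  0.001  0.676]]
(array([ 5.07367215e+02,  2.10525151e+02, -3.07281993e-01,  3.61151902e-01]), np.float64(1.0049465799142712))
```

View pics/t3.png

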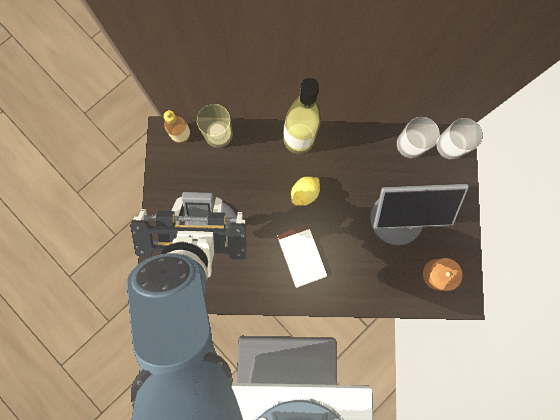

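The arm is at the target pose and the terminal sits square at (197,205). The mask fit is no use here because the arm hides most of it. I'll release and back out along the tool axis.

Request:
{"op": "play_rows", "data": {"plan": [0,0,0,0,0,0,0.5,0,0,0,0,0,0,-0.5,0,0,0,0,0,0,-1,0,0,0,0,0,0,-1,0,0,0,0,0,0,-1,0,0,0,-1,0,0,-1,0,0,0,-2.5,0,0,-1,0,0,0,-4,0,0,-1]}}

```text
time: 7.3
position: [483.0, 207.8, 230.4]
tcp_rot: [0.001, 0.402, -0.001, 0.916]
contact_force: [-0.2, 0.3, 0.3]
finger_gap: 92.7
```

Request:
{"op": "play_rows", "data": {"plan": [0,0,0,-2,0,0,-1,0,0,0,-4,0,0,-1,0,0,0,-7,0,0,-1,0,0,0,-10,0,0,-1,0,0,0,-13,0,0,-1,0,0,0,-16,0,0,-1,0,0,0,-16,0,0,-1,0,0,0,-16,0,0,-1]}}

```text
time: 8.3
position: [375.2, 207.9, 347.2]
tcp_rot: [0.001, 0.402, -0.001, 0.916]
contact_force: [0.1, -0.5, -0.0]
finger_gap: 93.2
```

Run:
```python
from h import *
x=np.load("x.npy");o=sensors.get_obs();print(o["time"],o["position"],o["finger_gap"],o["contact_force"])
print(fit([x[0],x[1],0,.524]))
fs=[imaging.grab_frame(n) for n in("scene","top")]
for f in fs:
    for q in("terminal_grip","display_corner"): print(q,[(np.round(r["centre"],1),round(r["p"],2)) for r in finder.spot_point(f,q)][:2])
    h=hull(f,x[0],x[1],0,.524).astype(np.uint8)
    cv2.drawContours(f["pixels"],cv2.findContours(h,0,2)[0],-1,(0,0,255),1)
im=np.hstack([cv2.resize(fs[0]["pixels"][130:330,130:330],(400,400)),cv2.resize(fs[1]["pixels"][130:330,110:310],(400,400))])
cv2.imwrite("pics/e4.png",im)
```

```text
8.3 [375.2292377  207.86469075 347.24544179] 93.1797586099649 [ 0.0947132  -0.51424357 -0.02852778]
(array([ 4.97577629e+02,  2.06920507e+02, -8.94092011e-02,  4.41274003e-01]), np.float64(0.22710223835450694))
terminal_grip [(array([234. , 181.6]), 0.71)]
display_corner [(array([383.5, 225.9]), 0.72), (array([234.3, 185.4]), 0.68)]
terminal_grip [(array([199.7, 204.1]), 0.86), (array([382. , 185.7]), 0.66)]
display_corner [(array([383.3, 188. ]), 0.55)]
```

View pics/e4.png

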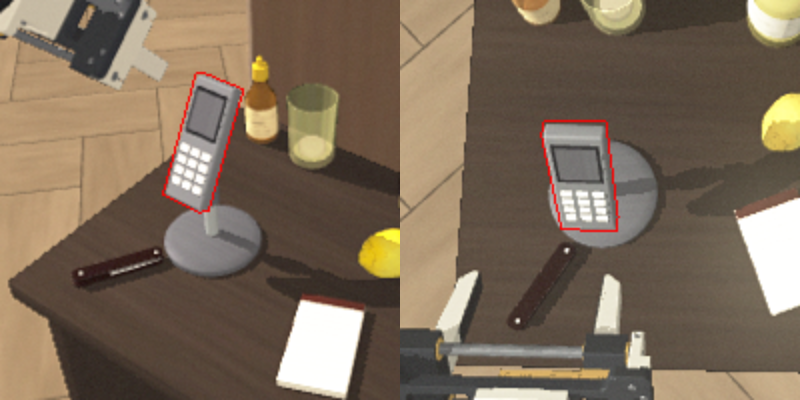

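The red outline of the target pose (swivel 0, lean 0.524) matches the terminal closely in both views. The arm is well clear.

```bash
python3 -c "
from workcell import bot
print(bot.close_job())"
```

```text
the job is handed in; nothing more can be done
None
```

I pinched the terminal by its long sides and turned and raised it together, from about -0.55 rad swivel and 1.27 rad lean. I then let go, backed the arm away and handed the job in. The robot's clock read about 8.4 s by then, and no verdict was reported.

- **Terminal pose:** The outline for swivel 0 and lean 30° matched the terminal closely in both the scene and top views. A separate silhouette fit gave swivel -0.09 rad and lean 0.44 rad. That differs a little from the outline, but both readings are inside the limits.
- **Failed check:** The silhouette fit I ran while the gripper still held the terminal was useless, because the arm hid most of it. I ignored that result.
- **Display:** The network placed its corner within about 3 pixels of where it was at the start, which is within its usual scatter. The arm never came near it.
- **Contact:** The last force reading was about 0.5 N, and the gripper ended well clear of the terminal, so nothing was being touched.

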